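# Weigh the milk sample boxed in by the reagent bottles

### The arm

A 7-joint arm with a two-finger parallel gripper is mounted at the origin on the work surface. World frame = base frame: x ahead of the robot, y to its left, z up, the work surface at z = 0. Lengths are in m, angles in rad, forces in N, time in s.
With the tool pointing down it reaches from about 0.425 to 0.925 m from the base axis. Payload 6.8 kg.
Tool frame: the origin (TCP) lies on the front face of the gripper's body, between the roots of the fingers; the fingertips stand 73 mm ahead of it and the grasp point (between the pads) lies 54 mm ahead of it (env.nose_length is the distance from the TCP to the fingertips, in m); z points along the fingers, y is the line along which they close (so a half turn about z gives the same grasp; the last joint's range is limited). The gripper opens to 85 mm and grips with 20 to 120 N. Pads are 22 mm wide; open, the fingers measure 114 mm over their backs; the gripper's body (76 mm by 85 mm) begins 54 mm behind the grasp point. The pads swing forward as they close: fully open they stand 13 mm farther back than shut.
Start: joints at [-1.328, 0.477, 0.022, 1.555, -0.011, 1.109, -0.083], TCP at [0.232, 0.634, 0.304] pointing down, gripper open.
Joint ranges: [-2.96, 2.96], [-0.34, 2.1], [-1.41, 1.46], [0.24, 2.44], [-1.37, 4.51], [0.17, 1.92], [-2.96, 2.96]. Speed limits (rad/s): [2.39, 2.39, 3.14, 3.14, 3.14, 3.14, 3.14].

### API

Orientations are given as a unit quaternion [w, x, y, z].
In Python, from cell import env, kin, camera, calibration, job gives the robot as it stands. The module is installed in compiled form; this text tells all that it offers. Calls block until the motion is done:
- env.reach(position, orientation): joint-space move of the TCP to a pose.
- env.movel(position, velocity=0.15, rot=None, stop_force=None): straight line of the TCP; rot=None keeps the orientation; velocity is the mean speed in m/s. With stop_force (N) it stops when the force on the tool has changed by that much, and returns True; else False.
- env.goto_joints(angles): joint-space move.
- env.grip(opening, f_grip=None): finger opening in m; f_grip is the grip in N (None keeps the last); returns when the fingers have stopped.
- env.dwell(seconds).
- kin.inverse_kinematics(position, orientation): joint angles nearest the present ones, or None.
- env.get_state(): the state.
- camera(name): name is "side" or "top"; returns (picture, depth): 400x640x3 uint8, blue, green, red; 400x640 float32, m along the optical axis (not along the pixel's ray), 0 where there is no reading.
- calibration(name): a dict with "fx", "fy", "cx", "cy" (pixels), "rvec" (rotation vector, rad) and "tvec" (3), from world to camera coordinates, as OpenCV has them. Camera axes: x right, y down, z forward; pixel columns grow to the right and rows downward; lengths in m; the calibration is good to about 2 mm. A picture is of the moment at which its call begins. calibration takes no time and is no camera call.
A pose or a line that the arm cannot do raises env.PlanningError and nothing moves.
- job.job_done(): hands the job in; it is judged then, once.
The state is a dict: "time": time; "qpos": joint angles; "joint_velocities": joint speeds; "joint_torque": joint torques, N m; "tcp_pos": TCP position; "orientation": TCP orientation; "force": force on the tool from outside, world axes, zero at the start; "torque": the same for the moment, N m; "opening": finger opening in m; "gripper_force": force on a finger pad.
Only numpy, scipy, OpenCV 4.12 (cv2) and the standard library are available. Lean on these libraries where they do the work, as an engineer would, in place of code of your own. Each camera call takes 0.05 s, during which the arm holds its last target. There are 200 camera calls.

### The job

The red-lidded sample jar is boxed in by three tall bottles: stand all three bottles on the teal mat, leaving the jar where it is meanwhile, then set the jar in the middle of the balance's pan, and only then put each bottle back, wholly on the disc of its own cap's colour. Keep the bottles and the jar upright, set everything down gently without letting it fall, and do not disturb the tube rack.

Things in the scene. Friction and masses are not known exactly. Their poses are not given: they have to be found in the camera images.
- bottle_blue: amber reagent bottle with a blue cap, upright, 138 mm tall: round body 56 mm diameter up to 85 mm, sloping shoulder from there to 98 mm, then the neck and the cylindrical cap, 36 mm diameter, from 108 to 138 mm, the place to grip it. About 0.2 kg. Origin: centre of its underside, z up its axis.
- bottle_green: amber reagent bottle with a green cap, upright, 138 mm tall: round body 56 mm diameter up to 85 mm, sloping shoulder from there to 98 mm, then the neck and the cylindrical cap, 36 mm diameter, from 108 to 138 mm, the place to grip it. About 0.2 kg. Origin: centre of its underside, z up its axis.
- bottle_white: amber reagent bottle with a white cap, upright, 138 mm tall: round body 56 mm diameter up to 85 mm, sloping shoulder from there to 98 mm, then the neck and the cylindrical cap, 36 mm diameter, from 108 to 138 mm, the place to grip it. About 0.2 kg. Origin: centre of its underside, z up its axis.
- spot_blue: blue disc, 80 mm diameter, 3 mm thick, fixed on the grey caddy (a low tray 8 mm thick): the home of the blue-capped bottle, which stands on it at the start. Origin: centre of its underside; a bottle stands 3 mm above it.
- spot_green: green disc, 80 mm diameter, 3 mm thick, fixed on the grey caddy (a low tray 8 mm thick): the home of the green-capped bottle, which stands on it at the start. Origin: centre of its underside; a bottle stands 3 mm above it.
- spot_white: white disc, 80 mm diameter, 3 mm thick, fixed on the grey caddy (a low tray 8 mm thick): the home of the white-capped bottle, which stands on it at the start. Origin: centre of its underside; a bottle stands 3 mm above it.
- jar: small white sample jar with a red lid (the only red-lidded jar), upright, 62 mm tall: body 50 mm diameter, lid 54 mm diameter from 44 to 62 mm. About 0.11 kg. It stands on the caddy in the middle of the three taller bottles (each about 70 mm from it: two on opposite sides of it, one on the robot's side). Origin: centre of its underside.
- mat: teal square mat, 180 x 180 mm, 4 mm thick, fixed flat on the bench to the left or right: the side area. Origin: centre of its underside, x and y along its edges; its top is 4 mm above the origin.
- balance: white bench balance, fixed, on the side opposite the mat; case 215 x 160 mm, 38 mm high, with a round steel weighing pan of 112 mm diameter. Origin: on the bench exactly under the centre of the pan; the pan's top is 48 mm above the origin and does not give. Its display lies towards -x of its frame.
- tube_rack: white tube rack with clear tubes, loose, 70 x 190 mm, 72 mm high with the tubes' caps, standing beyond the caddy: not to be disturbed. Origin: centre of its underside, y along its length.
Not all that is in view belongs to the job. Leave any green look-alike of the jar alone.

How it is judged:
On the way, in this order (a step that is already met when the one before it is completed fails the run):
1. all three bottles stand released on the teal mat (each one's centre over it) while the jar has not been carried off (moved less than 30 mm) (x of bottle_blue in the frame of mat between -0.09 and 0.09 m and y of bottle_blue in the frame of mat between -0.09 and 0.09 m and z of each of bottle_blue, bottle_green, bottle_white in the frame of mat below 0.009 m and angle between each of bottle_blue, bottle_green, bottle_white's own z axis and vertical below 0.12 rad and linear speed of each of bottle_blue, bottle_green, bottle_white below 0.03 m/s and angular speed of each of bottle_blue, bottle_green, bottle_white below 0.3 rad/s and contact force between the fingers and bottle_blue below 0.2 N and x of bottle_green in the frame of mat between -0.09 and 0.09 m and y of bottle_green in the frame of mat between -0.09 and 0.09 m and contact force between the fingers and bottle_green below 0.2 N and x of bottle_white in the frame of mat between -0.09 and 0.09 m and y of bottle_white in the frame of mat between -0.09 and 0.09 m and contact force between the fingers and bottle_white below 0.2 N and distance of jar from where it was at the start of the episode below 0.03 m), for 0.2 s.
2. the jar stands released on the pan, within 15 mm of its centre, while the three bottles are still on the mat (x of bottle_blue in the frame of mat between -0.09 and 0.09 m and y of bottle_blue in the frame of mat between -0.09 and 0.09 m and z of each of bottle_blue, bottle_green, bottle_white in the frame of mat below 0.009 m and angle between each of bottle_blue, bottle_green, bottle_white's own z axis and vertical below 0.12 rad and linear speed of each of bottle_blue, bottle_green, bottle_white, jar below 0.03 m/s and angular speed of each of bottle_blue, bottle_green, bottle_white, jar below 0.3 rad/s and contact force between the fingers and bottle_blue below 0.2 N and x of bottle_green in the frame of mat between -0.09 and 0.09 m and y of bottle_green in the frame of mat between -0.09 and 0.09 m and contact force between the fingers and bottle_green below 0.2 N and x of bottle_white in the frame of mat between -0.09 and 0.09 m and y of bottle_white in the frame of mat between -0.09 and 0.09 m and contact force between the fingers and bottle_white below 0.2 N and horizontal distance between jar and balance below 0.015 m and z of jar in the frame of balance between 0.043 and 0.053 m and angle between jar's own z axis and vertical below 0.1 rad and contact force between the fingers and jar below 0.2 N), for 0.2 s.
At the end, for the whole second after the job is handed in: The jar stands upright on the pan within 15 mm of its centre, each bottle stands upright on the disc of its cap's colour within 12 mm of its centre (so wholly on it), all released and at rest (horizontal distance between jar and balance below 0.015 m and z of jar in the frame of balance between 0.043 and 0.053 m and angle between each of jar, bottle_blue, bottle_green, bottle_white's own z axis and vertical below 0.1 rad and linear speed of each of jar, bottle_blue, bottle_green, bottle_white below 0.03 m/s and angular speed of each of jar, bottle_blue, bottle_green, bottle_white below 0.3 rad/s and contact force between the fingers and jar below 0.2 N and horizontal distance between bottle_blue and spot_blue below 0.012 m and z of bottle_blue in the frame of spot_blue below 0.008 m and contact force between the fingers and bottle_blue below 0.2 N and horizontal distance between bottle_green and spot_green below 0.012 m and z of bottle_green in the frame of spot_green below 0.008 m and contact force between the fingers and bottle_green below 0.2 N and horizontal distance between bottle_white and spot_white below 0.012 m and z of bottle_white in the frame of spot_white below 0.008 m and contact force between the fingers and bottle_white below 0.2 N); the robot touches nothing.
It fails at once if a bottle or the jar is tipped (more than 0.6 rad) (angle between any of bottle_blue, bottle_green, bottle_white, jar's own z axis and vertical above 0.6 rad).
It fails at once if a bottle or the jar falls freely (faster than 0.7 m/s, out of the fingers: a drop of some 25 mm) ((linear speed of bottle_blue above 0.7 m/s and contact force between the fingers and bottle_blue below 0.01 N) or (linear speed of bottle_green above 0.7 m/s and contact force between the fingers and bottle_green below 0.01 N) or (linear speed of bottle_white above 0.7 m/s and contact force between the fingers and bottle_white below 0.01 N) or (linear speed of jar above 0.7 m/s and contact force between the fingers and jar below 0.01 N)).
It fails at once if the tube rack is pushed (more than 20 mm) (distance of tube_rack from where it was at the start of the episode above 0.02 m).
It also fails if it takes over 144 s, if anything falls off the work surface, if the arm or the gripper's body presses on something with over 40 N, if the wrist force passes 120 N, or if a joint passes its speed limit or range.

## Working session

There is one attempt and no reset: what is moved stays moved. The work goes in short steps, each a Python script; the robot and the scene stay as the last script left them, time stands still between calls to the robot, and variables do not carry over. Pictures are saved under pics/ and viewed, at most 14 in all, crops included, and the job is handed in when it is done.

```bash
mkdir -p pics
python3 - <<'E'
from cell import env,camera,calibration
import cv2,numpy as np
for n in("top","side"):
    p,d=camera(n);cv2.imwrite(f"pics/{n}0.png",p);np.save(f"{n}0.npy",d)
    c=calibration(n);print(n,c)
print(env.get_state())
E
```

```text
top {'fx': 432.4257459321104, 'fy': 432.4257459321104, 'cx': 315.47307185629916, 'cy': 205.46596024790546, 'rvec': array([ 2.17433075, -2.1231507 ,  0.15573652]), 'tvec': array([-0.01009369,  0.61730485,  0.87435374])}
side {'fx': 475.0987950828779, 'fy': 475.0987950828779, 'cx': 318.20125243080753, 'cy': 191.30583943474684, 'rvec': array([ 2.42349066, -0.12264741,  0.03817232]), 'tvec': array([-0.62153659,  0.06996884,  1.09503193])}
{'time': 0.1, 'qpos': array([-1.32811486,  0.47774026,  0.02234124,  1.5563326 , -0.01152003,
        1.10929478, -0.08308923]), 'joint_velocities': array([ 0.00126216, -0.00150344,  0.00035737, -0.00303576, -0.00101851,
        0.00019739, -0.00048662]), 'joint_torque': array([ 4.62753349e-03, -5.97756958e+01,  1.61390204e+00, -2.81957710e+01,
        1.29130011e-02,  4.89252867e-03, -3.79998539e-05]), 'tcp_pos': array([0.23180849, 0.63351625, 0.30301594]), 'orientation': array([-9.33638303e-05,  1.74481350e-01,  9.84660134e-01, -8.18249369e-04]), 'force': array([0.87662036, 0.55356386, 0.29976189]), 'torque': array([ 0.01746964,  0.01231429, -0.01167018]), 'gripper_force': 0.0, 'opening': 0.08556762011404129}
```

View pics/top0.png

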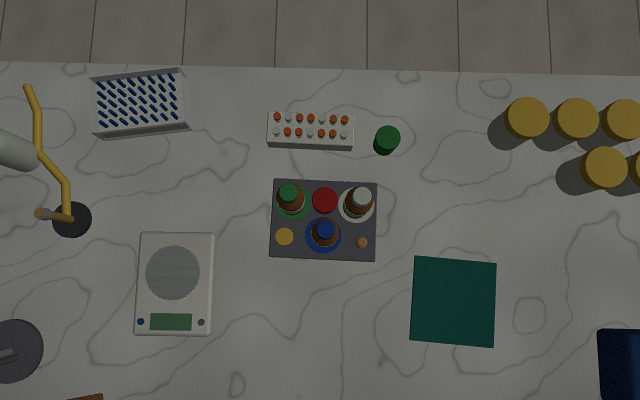

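View pics/side0.png

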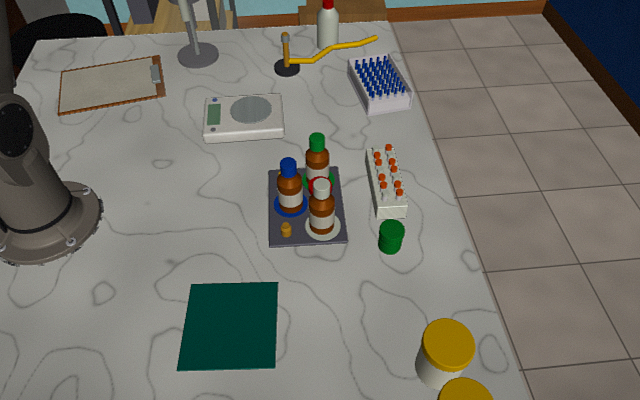

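The top view shows the following caps and targets:
- **Caps:** green (289,192), white (362,196), blue (326,230).
- **Jar candidates:** red lid at (324,200), green look-alike at (387,138), and a red-capped bottle far off in the side view at (328,5). I choose (324,200), the one between the bottles.
- **Mat and pan:** mat at (453,302), pan at (173,272).

Next I measure these and check a crop.

```bash
cat > h.py <<'E'
import cv2,numpy as np
from cell import env,kin,camera,calibration,job
def ray(n,uv,z):
    c=calibration(n);R=cv2.Rodrigues(c["rvec"])[0]
    o=-R.T@c["tvec"];d=R.T@np.array([(uv[0]-c["cx"])/c["fx"],(uv[1]-c["cy"])/c["fy"],1])
    return o+d*(z-o[2])/d[2]
def cloud(n,d):
    c=calibration(n);R=cv2.Rodrigues(c["rvec"])[0]
    v,u=np.mgrid[:400,:640]
    P=np.stack([(u-c["cx"])/c["fx"]*d,(v-c["cy"])/c["fy"]*d,d],-1)
    return (P-c["tvec"])@R
E
python3 - <<'E'
from h import *
def mec(xy): (c,r)=cv2.minEnclosingCircle(xy.astype(np.float32)); return np.round(c,4),round(2*r,4),len(xy)
p=cv2.imread("pics/top0.png");hsv=cv2.cvtColor(p,cv2.COLOR_BGR2HSV).astype(int)
P=cloud("top",np.load("top0.npy"))
H,S,V=[hsv[...,i] for i in range(3)]
u=np.arange(640)[None,:]+0*H;v=np.arange(400)[:,None]+0*H
for nm,(a,b),zz in[("green",(289,192),(.135,.165)),("white",(362,196),(.135,.165)),("blue",(326,230),(.135,.165)),("jar",(324,200),(.055,.085)),("pan",(173,272),(.043,.056)),("case",(173,290),(.03,.056))]:
    R=20 if nm not in("pan","case") else 60
    m=(abs(u-a)<R)&(abs(v-b)<R)&(P[...,2]>zz[0])&(P[...,2]<zz[1])
    q=P[m];print(nm,"z",np.median(q[:,2]).round(4),"mean",q[:,:2].mean(0).round(4),"mec",mec(q[:,:2]))
    if nm=="jar":
        m&=((H<8)|(H>172))&(S>150);print(" red",P[m].mean(0).round(4),mec(P[m][:,:2]))
    if nm=="case":
        print(cv2.minAreaRect(q[:,:2].astype(np.float32)))
m=(H>75)&(H<98)&(S>120)&(u>400)&(u<505)&(v>245)&(v<355)
r=cv2.minAreaRect(np.argwhere(m)[:,::-1].astype(np.float32));bp=cv2.boxPoints(r)
print("mat",[ray("top",x,.004)[:2].round(4) for x in bp],ray("top",r[0],.004),np.median(P[m][:,2]))
# spots from color
for nm,m in[("spblue",(H>100)&(H<128)&(S>120)),("spgreen",(H>50)&(H<80)&(S>120))]:
    m=m&(u>270)&(u<375)&(v>178)&(v<260)&(P[...,2]>-.005)&(P[...,2]<.025);print(nm,mec(P[m][:,:2]),np.median(P[m][:,2]))
m=(V>110)&(S<60)&(u>335)&(u<376)&(v>182)&(v<226)&(P[...,2]<.03);print("spwhite",mec(P[m][:,:2]))
m=(abs(u-310)<50)&(abs(v-130)<25)&(P[...,2]>.04);print("rack",cv2.minAreaRect(P[m][:,:2].astype(np.float32)),P[m][:,2].max())
cv2.imwrite("pics/crop0.png",cv2.resize(p[170:270,260:390],None,fx=6,fy=6,interpolation=cv2.INTER_CUBIC)[:, :800])
E
```

```text
green z 0.1491 mean [0.6267 0.0571] mec (array([0.6276, 0.0575]), 0.0359, 289)
white z 0.1491 mean [ 0.6225 -0.0816] mec (array([ 0.6239, -0.0821]), 0.0364, 292)
blue z 0.1494 mean [ 0.5584 -0.015 ] mec (array([ 0.5588, -0.015 ]), 0.036, 288)
jar z 0.0701 mean [ 0.6262 -0.0136] mec (array([ 0.6269, -0.0135]), 0.054, 535)
 red [ 0.6261 -0.0136  0.07  ] (array([ 0.6269, -0.0135]), 0.054, 526)
pan z 0.0481 mean [0.4681 0.2971] mec (array([0.4404, 0.3007]), 0.1915, 2365)
case z 0.0393 mean [0.4471 0.2939] mec (array([0.4484, 0.2965]), 0.2581, 7875)
((0.44843947887420654, 0.29628562927246094), (0.21490530669689178, 0.15941423177719116), 0.5470200777053833)
mat [array([ 0.3367, -0.199 ]), array([ 0.5186, -0.2136]), array([ 0.5098, -0.3985]), array([ 0.3284, -0.3788])] [ 0.42210222 -0.29742171  0.004     ] 0.004563505024880716
spblue (array([ 0.5584, -0.0121]), 0.0805, 374) 0.011291231920418636
spgreen (array([0.6297, 0.0561]), 0.0799, 308) 0.011218099926080315
spwhite (array([ 0.6262, -0.0842]), 0.0786, 251)
rack ((0.6550335884094238, 0.024187825620174408), (0.19006246328353882, 0.33424627780914307), 88.3248519897461) 0.9529847270385904
```

View pics/crop0.png

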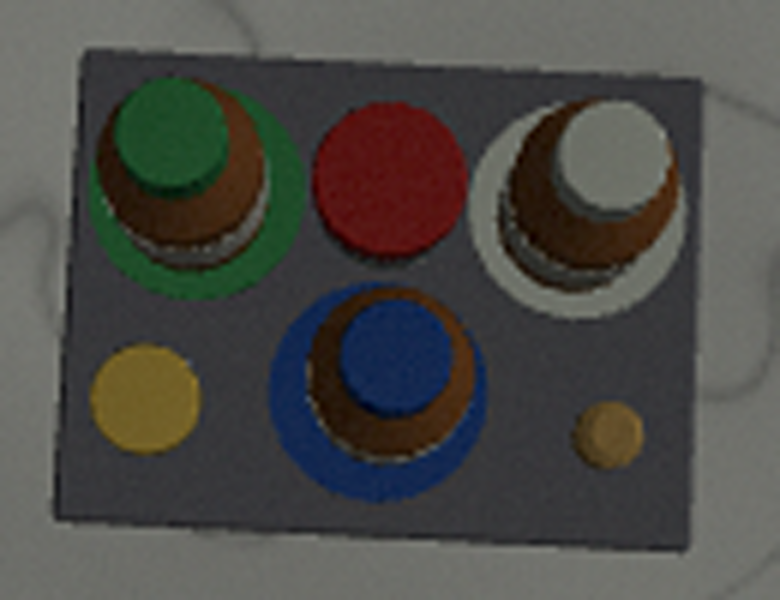

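The crop confirms the red-lidded jar at about (390,180), with the three capped bottles around it. Positions and sizes match the description. Next I get the pan centre, the lamp height and an IK check.

Run:
```python
from h import *
P=cloud("top",np.load("top0.npy"));v,u=np.mgrid[:400,:640]
Ps=cloud("side",np.load("side0.npy"))
for Q in(P,Ps):
    m=(Q[...,2]>.0445)&(Q[...,2]<.052);m[:, :]&=(np.hypot(Q[...,0]-.468,Q[...,1]-.297)<.075)
    q=Q[m][:,:2];print("pan",q.mean(0).round(4),cv2.minEnclosingCircle(q.astype(np.float32)),len(q))
for Q in (P,Ps):
  m=(Q[...,2]>.2)&(Q[...,2]<.7)&(Q[...,0]>.2)&(Q[...,0]<.95)&(abs(Q[...,1])<.6)
  q=Q[m];print("tall",len(q),q.min(0) if len(q) else'',q.max(0) if len(q) else'')
T=lambda yaw:np.array([0,np.cos(yaw/2),np.sin(yaw/2),0])
for yaw in(0,np.pi):
  for p in[(.56,-.015,.188),(.56,-.015,.36),(.628,.0575,.36),(.624,-.082,.36),(.472,-.297,.36),(.382,-.247,.36),(.382,-.347,.36),(.382,-.247,.181),(.467,.297,.36),(.467,.297,.15),(.627,-.0135,.115)]:
    q=kin.inverse_kinematics(np.array(p),T(yaw));print(round(yaw),p,None if q is None else np.round(q,2))
```

```text
pan [0.4702 0.297 ] ((0.47034889459609985, 0.2975182831287384), 0.056489478796720505) 2276
pan [0.4718 0.2948] ((0.46896785497665405, 0.29674768447875977), 0.05859421193599701) 861
tall 0  
tall 136 [0.26745632 0.56653097 0.20012246] [0.33376685 0.59949594 0.22574417]
0 (0.56, -0.015, 0.188) [-0.69  0.56  0.82  1.97 -0.55  0.84 -1.14]
0 (0.56, -0.015, 0.36) [-0.84  0.34  0.97  1.81 -0.31  1.15 -1.34]
0 (0.628, 0.0575, 0.36) [-0.78  0.46  0.83  1.64 -0.36  1.2  -1.44]
0 (0.624, -0.082, 0.36) [-0.66  0.52  1.02  1.65 -0.47  1.24 -1.11]
0 (0.472, -0.297, 0.36) [-0.37  0.37  1.07  1.82 -0.36  1.16 -0.75]
0 (0.382, -0.247, 0.36) [-1.12 -0.31  1.39  2.04  0.33  1.18 -1.44]
0 (0.382, -0.347, 0.36) [-0.28  0.25  1.08  1.91 -0.24  1.12 -0.68]
0 (0.382, -0.247, 0.181) [-0.4   0.51  1.07  2.22 -0.66  0.77 -0.45]
0 (0.467, 0.297, 0.36) [-1.24  0.26  0.69  1.82 -0.18  1.13 -2.06]
0 (0.467, 0.297, 0.15) [-1.15  0.55  0.61  2.   -0.47  0.73 -1.81]
0 (0.627, -0.0135, 0.115) [-0.53  0.72  0.64  1.84 -0.6   0.78 -1.14]
3 (0.56, -0.015, 0.188) [-0.37  0.45  0.37  1.96 -0.23  0.78  1.7 ]
3 (0.56, -0.015, 0.36) [-0.55  0.26  0.57  1.8  -0.15  1.13  1.64]
3 (0.628, 0.0575, 0.36) [-0.48  0.37  0.39  1.62 -0.15  1.18  1.51]
3 (0.624, -0.082, 0.36) [-0.45  0.41  0.66  1.64 -0.27  1.19  1.84]
3 (0.472, -0.297, 0.36) [-0.35  0.35  1.03  1.82 -0.33  1.16  2.36]
3 (0.382, -0.247, 0.36) [-1.1  -0.25  1.42  2.04  0.27  1.16  1.77]
3 (0.382, -0.347, 0.36) [ 0.78  0.17 -0.18  1.85  0.03  1.12  2.15]
3 (0.382, -0.247, 0.181) [-0.37  0.49  1.03  2.22 -0.62  0.76  2.65]
3 (0.467, 0.297, 0.36) [-0.77  0.23  0.1   1.79 -0.03  1.13  0.92]
3 (0.467, 0.297, 0.15) [-0.72  0.48  0.05  1.98 -0.03  0.69  0.92]
3 (0.627, -0.0135, 0.115) [-0.23  0.63  0.21  1.82 -0.19  0.71  1.66]
```

```bash
cat >> h.py <<'E'
Q90=np.array([0,np.sqrt(.5),np.sqrt(.5),0])
ZC=.365
S=lambda:env.get_state()
def go(x,y,z=ZC,v=.25): env.movel(np.array([x,y,z]),velocity=v)
def pick(x,y,base,h,f=40):
    """grasp object standing at height base, grasp point h above its underside"""
    z=base+h+.054
    env.grip(.085); go(x,y); go(x,y,z+.03); go(x,y,z,.06)
    env.grip(.0,f); s=S(); print("grip open",round(s["opening"],4),"F",round(s["gripper_force"],1),"t",round(s["time"],1))
    go(x,y,z+.03,.08); go(x,y); s=S(); print(" lifted open",round(s["opening"],4))
def place(x,y,base,h):
    z=base+h+.054
    go(x,y); go(x,y,z+.025); hit=env.movel(np.array([x,y,z-.004]),velocity=.02,stop_force=5)
    s=S(); print("placed hit",hit,"dz",round(s["tcp_pos"][2]-z,4),"xy",s["tcp_pos"][:2].round(4),"t",round(s["time"],1))
    env.grip(.085); env.dwell(.2); z=s["tcp_pos"][2]; go(x,y,z+.05,.1); go(x,y)
E
python3 - <<'E'
from h import *
p=S()["tcp_pos"];go(p[0],p[1],ZC)
env.reach(np.array([.5,.32,ZC]),Q90);env.reach(np.array([.56,-.016,ZC]),Q90)
print(S()["qpos"].round(2),S()["time"])
pick(.5588,-.015,.011,.123)
place(.470,-.297,.004,.123)
p,d=camera("top");cv2.imwrite("pics/t1.png",p)
print(S()["qpos"].round(2))
E
```

```text
[-0.57  0.26  0.6   1.79 -0.16  1.14  0.08] 3.3083
grip open 0.0348 F 40.0 t 5.7
 lifted open 0.0353
placed hit True dz 0.0003 xy [ 0.4701 -0.297 ] t 10.2
[-0.15  0.27  0.74  1.81 -0.2   1.15  0.66]
```

View pics/t1.png

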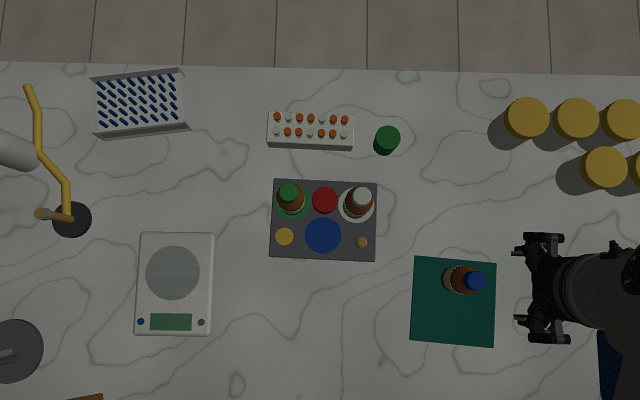

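The blue bottle stands upright on the mat at (462,280), and its disc is now fully visible. Next are white and green.

Run:
```python
from h import *
pick(.6239,-.0821,.011,.123); place(.380,-.345,.004,.123)
pick(.6276,.0575,.011,.123); place(.380,-.247,.004,.123)
go(.47,-.05)
p,d=camera("top");cv2.imwrite("pics/t2.png",p);np.save("t2.npy",d)
p,d=camera("side");cv2.imwrite("pics/s2.png",p)
```

```text
grip open 0.0348 F 40.0 t 15.7
 lifted open 0.0351
placed hit True dz 0.0003 xy [ 0.3801 -0.345 ] t 20.4
grip open 0.0353 F 40.0 t 26.7
 lifted open 0.0347
placed hit True dz 0.0002 xy [ 0.3802 -0.247 ] t 31.6
```

View pics/t2.png

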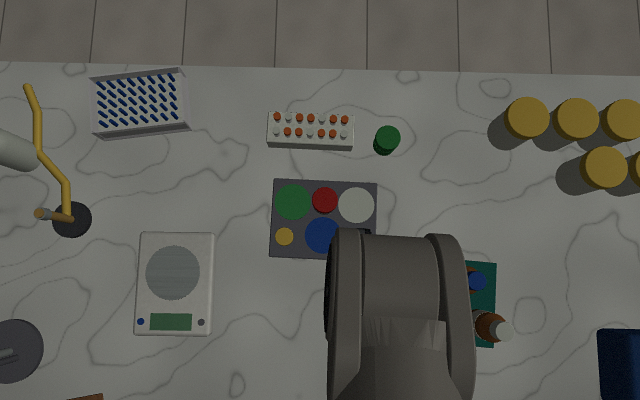

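View pics/s2.png

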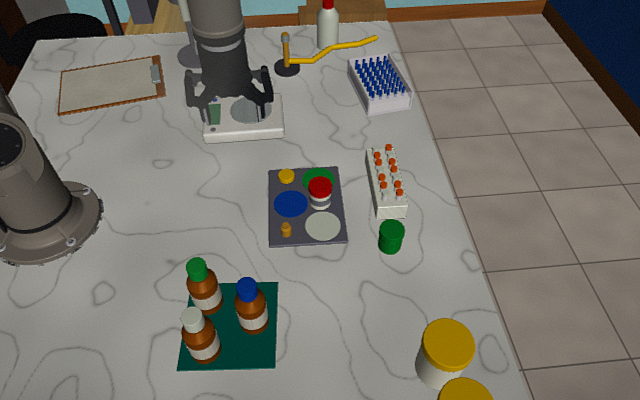

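All three bottles stand upright on the mat in the side view: green (200,285), white (200,335), blue (250,305). The jar has not moved. I re-measure the discs, now that they're exposed, and move the jar.

Run:
```python
from h import *
def spot(f,a,b,lo,hi):
    p=cv2.imread(f);h=cv2.cvtColor(p,cv2.COLOR_BGR2HSV);m=cv2.inRange(h,lo,hi)
    n,l,st,c=cv2.connectedComponentsWithStats(m);k=l[b,a]
    pts=np.argwhere(l==k)[:,::-1];c,r=cv2.minEnclosingCircle(pts.astype(np.float32))
    w=np.array([ray("top",q,.011)[:2] for q in pts]);
    return w.mean(0).round(4),cv2.minEnclosingCircle(w.astype(np.float32))
print("blue",spot("pics/t1.png",322,235,(100,100,30),(130,255,255)))
print("green",spot("pics/t2.png",292,202,(50,100,30),(85,255,255)))
print("white",spot("pics/t2.png",356,205,(0,0,105),(180,60,255)))
pick(.6269,-.0135,.008,.052,30)
place(.470,.297,.048,.052)
go(.47,.05)
p,d=camera("top");cv2.imwrite("pics/t3.png",p)
P=cloud("top",d);m=(P[...,2]>.10)&(P[...,2]<.12)&(np.hypot(P[...,0]-.47,P[...,1]-.297)<.06);print("lid",P[m].mean(0),m.sum())
P=cloud("top",d)
for x,y in((.47,-.297),(.38,-.345),(.38,-.247)):
    m=(P[...,2]>.13)&(P[...,2]<.15)&(np.hypot(P[...,0]-x,P[...,1]-y)<.04);print("cap",P[m].mean(0),m.sum())
```

```text
blue (array([ 0.5578, -0.0123]), ((0.5579960942268372, -0.012251065112650394), 0.040363602340221405))
green (array([0.6295, 0.0559]), ((0.6298927068710327, 0.05628780275583267), 0.04015611857175827))Traceback (most recent call last):
  File "<stdin>", line 10, in <module>
  File "<stdin>", line 6, in spot
  File "h.py", line 4, in ray
    c=calibration(n);R=cv2.Rodrigues(c["rvec"])[0]
ValueError: time passes only in moves, steps and waits
```

Run:
```python
from h import *
pick(.6269,-.0135,.008,.052,30)
place(.470,.297,.048,.052)
go(.47,.02)
p,d=camera("top");cv2.imwrite("pics/t3.png",p)
P=cloud("top",d)
m=(P[...,2]>.10)&(P[...,2]<.12)&(np.hypot(P[...,0]-.47,P[...,1]-.297)<.06);print("lid",P[m].mean(0),m.sum())
for x,y in((.47,-.297),(.38,-.345),(.38,-.247)):
    m=(P[...,2]>.13)&(P[...,2]<.15)&(np.hypot(P[...,0]-x,P[...,1]-y)<.04);print("cap",P[m].mean(0) if m.any() else 0,m.sum())
```

```text
grip open 0.0533 F 31.2 t 37.9
 lifted open 0.0528
placed hit True dz 0.0005 xy [0.47   0.2969] t 43.0
lid [0.46889708 0.29486479 0.10987576] 648
cap [ 0.47018443 -0.29468     0.1415091 ] 333
cap [ 0.38069039 -0.34271564  0.14151519] 353
cap [ 0.38109534 -0.2451302   0.14181803] 342
```

View pics/t3.png

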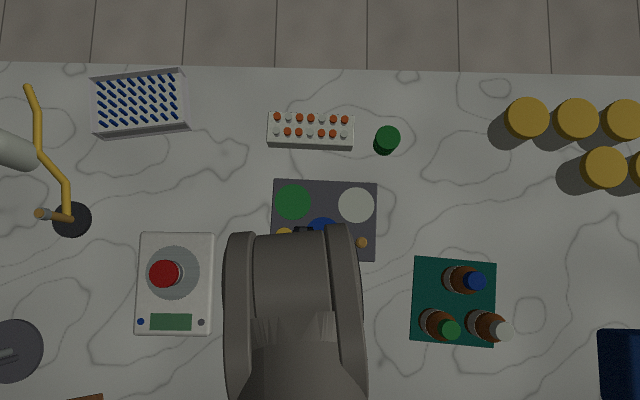

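The jar stands on the pan (red lid at (165,274), within 3 mm of its centre). The three bottles are still on the mat, so now I return them.

Run:
```python
from h import *
go(.5,-.1)
for a,b in(((.38,-.247),(.6297,.0560)),((.38,-.345),(.6262,-.0842)),((.47,-.297),(.5580,-.0122))):
    pick(*a,.004,.123); place(*b,.011,.123)
go(.47,-.2)
go(.46,-.36)
p,d=camera("top");cv2.imwrite("pics/t4.png",p);P=cloud("top",d)
m=(P[...,2]>.10)&(P[...,2]<.12)&(np.hypot(P[...,0]-.47,P[...,1]-.297)<.06);print("lid",cv2.minEnclosingCircle(P[m][:,:2].astype(np.float32)))
for x,y in((.6297,.0560),(.6262,-.0842),(.5580,-.0122)):
    m=(P[...,2]>.135)&(P[...,2]<.165)&(np.hypot(P[...,0]-x,P[...,1]-y)<.04);print("cap",cv2.minEnclosingCircle(P[m][:,:2].astype(np.float32)),np.median(P[m][:,2]))
p,d=camera("side");cv2.imwrite("pics/s4.png",p)
print(S()["time"])
```

```text
grip open 0.0348 F 39.7 t 50.0
 lifted open 0.035
placed hit True dz 0.0003 xy [0.6298 0.056 ] t 54.9
grip open 0.0351 F 39.8 t 61.2
 lifted open 0.0355
placed hit True dz 0.0003 xy [ 0.6262 -0.0842] t 65.9
grip open 0.035 F 40.0 t 71.4
 lifted open 0.0348
placed hit True dz 0.0002 xy [ 0.5581 -0.0122] t 75.9
lid ((0.4692561626434326, 0.2960427403450012), 0.027173345908522606)
cap ((0.6289166212081909, 0.05569855868816376), 0.018063927069306374) 0.14893392570672642
cap ((0.6252254247665405, -0.08399488031864166), 0.017980944365262985) 0.14900905492531485
cap ((0.5572779178619385, -0.01225926075130701), 0.01797359623014927) 0.1491877171910802
79.8167
```

View pics/t4.png

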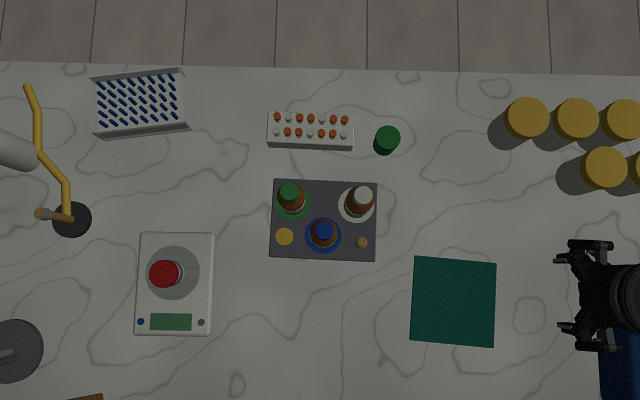

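View pics/s4.png

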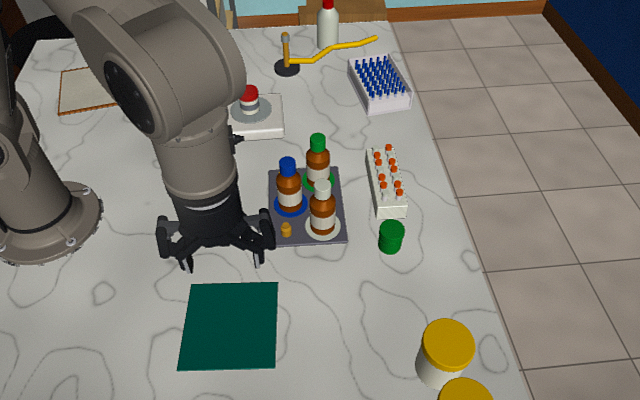

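All three bottles stand within about 1–2 mm of the centres of their own discs: caps at (290,190), (362,196) and (323,230) in the top view. The jar is on the pan at (165,274), and the rack looks untouched. I'm handing in the job.

```bash
python3 -c "
from cell import job;print(job.job_done())"
```

```text
the job is handed in; nothing more can be done
None
```

I handed the job in at about 80 s: the jar stands within about 2 mm of the pan's centre, all three bottles are back upright within about 2 mm of the centres of their own discs, and the tube rack looks unmoved; the judge's verdict was not shown.

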